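Sweep the print scraps off the finishing bench into the scrap bin

ROBOT

A 7-joint arm with a two-finger parallel gripper is mounted at the origin on the work surface. World frame = base frame: x ahead of the robot, y to its left, z up, the work surface at z = 0. Lengths are in m, angles in rad, forces in N, time in s.
With the tool pointing down it reaches from about 0.425 to 0.925 m from the base axis. Payload 6.8 kg.
Tool frame: the origin (TCP) lies at the very end of the fingers, on their centre line; the grasp point (between the pads) lies 19 mm behind it (r.tcp_to_grasp is the distance from the TCP to the grasp point, in m); z points along the fingers, y is the line along which they close (so a half turn about z gives the same grasp; the last joint's range is limited). The gripper opens to 85 mm and grips with 20 to 120 N. Pads are 22 mm wide; open, the fingers measure 114 mm over their backs; the gripper's body (76 mm by 85 mm) begins 54 mm behind the grasp point. The pads swing forward as they close: fully open they stand 13 mm farther back than shut.
Start: joints at [-1.428, 0.477, 0.022, 1.555, -0.011, 1.109, -0.083], TCP at [0.168, 0.654, 0.231] pointing down, gripper open.
Joint ranges: [-2.96, 2.96], [-0.34, 2.1], [-1.41, 1.46], [0.24, 2.44], [-1.37, 4.51], [0.17, 1.92], [-2.96, 2.96]. Speed limits (rad/s): [2.39, 2.39, 3.14, 3.14, 3.14, 3.14, 3.14].

INTERFACE

Orientations are given as a rotation vector (axis times angle).
In Python, from bench import r gives the robot as it stands.
- The arm moves only by the tool step_arm, never from a script. Its argument "moves" is a list of rows, each a list of 7 numbers: the shift along the tool's x, y, z in mm, then the turn, a rotation vector about the tool's x, y, z in rad, then the finger opening in mm, from 0 to 85.4. A call has 1 to 8 rows; each row is the pose to reach, as a shift and turn from the pose commanded when the call began, along the tool's axes at that moment; what a row does not reach only later rows make up. A row lasts 1/10 s, in which the tool goes at most 50 mm and 8.59 degrees, less where a joint would pass 70% of its speed; a pose out of reach is approached as far as the arm can. A call with a gripper value outside its range is refused whole. The fingers move at their own pace and stop on an object; "grip_force" is the grip in N (left out, the last holds). Time passes only in rows, so rows that repeat a pose let the fingers close. It gives the time, the measured TCP pose, the force, the opening and the grip force at its end, in the units of the state.
- r.get_obs(): the state, without advancing time (a new reading comes with each control period).
- r.grab_frame(name): name is "side" or "top"; returns a dict with "image" (400x640x3 uint8, red, green, blue), "depth" (400x640 float32, m along the optical axis (not along the pixel's ray), 0 where there is no reading), "mtx" (3x3 intrinsics, pixels), "rvec" (rotation vector, rad) and "tvec" (3), from world to camera coordinates, as OpenCV has them. Camera axes: x right, y down, z forward; pixel columns grow to the right and rows downward; lengths in m; the calibration is good to about 2 mm. A picture is of the moment at which its call begins.
- r.hand_in(): hands the job in; it is judged then, once.
The state is a dict: "clock": time; "joints": joint angles; "qvel": joint speeds; "tau": joint torques, N m; "tcp_pos": TCP position; "orientation": TCP orientation; "contact_force": force on the tool from outside, world axes, zero at the start; "moment": the same for the moment, N m; "grip_width": finger opening in m; "gripper_force": force on a finger pad.
Only numpy, scipy, OpenCV 4.12 (cv2) and the standard library are available. Lean on these libraries where they do the work, as an engineer would, in place of code of your own. Each camera call takes 0.05 s, during which the arm holds its last target. There are 200 camera calls.

TASK

Clear the finishing bench: with closed fingers, sweep the three orange print scraps (failed gear, purge block and snapped bracket) across the mat and over the far edge of the bench, so that all three lie in the grey scrap bin hung there. Only push them along the bench top, without taking them between the fingers or lifting them, and leave the blue planter, the flush cutters and the scraper where they are.

Things in the scene. Friction and masses are not known exactly. Their poses are not given: they have to be found in the camera images.
- scrap_bin: Grey open-topped plastic bin, 140 mm (x) by 310 mm (y), walls 4 mm, fixed, hung outside the far edge of the bench so that scraps pushed over the edge fall in. Its place along the edge varies. Origin: centre of its underside, 120 mm below the bench top; axes as the world's. Clear mouth: its x from -66 to +66 mm, y from -151 to +151 mm. Far wall: 20 mm above the bench top, yellow rim
- bench_edge (a point): Point on the bench's far edge, at bench-top height, midway along the bin. The edge is straight, along y (world x = 0.600); the bin's near wall touches it, rim 5 mm below the bench top. Beyond each end of the bin (158 to 176 mm from this point along y) a steel strap 3 mm thick hooks over the bench top and reaches 24 mm in from the edge
- bracket: Scrap: orange snapped angle bracket lying on its side, an L seen from above with a gusset filling its inner corner, 16 mm tall, about 18 g. Origin: on its underside, about under its centre of mass; long leg along its x (x from -13 to +23 mm, y from -9 to -1 mm), short leg along its y (x from -13 to -5 mm, y from -9 to +19 mm); z up
- gear: Scrap: orange failed gear, lying flat, 38 mm across, 14 mm tall, about 16 g, hole in the middle. Origin: centre of its underside; z up
- purge_block: Scrap: orange rectangular purge block with a white and a black layer, 36 mm (its x) by 26 mm (its y), 18 mm tall, about 22 g. Origin: centre of its underside; z up
- planter: Good print, leave alone: small blue round planter (open cup), 52 mm wide at the rim, 45 mm tall, standing loose among the scraps. Origin: centre of its underside
- cutters: Leave alone: loose flush cutters with red handles lying flat at one side of the scraps, 130 mm long (along its x, jaws to +x), 46 mm wide, 12 mm tall. Origin: middle of the tool, at the bench top
- scraper: Leave alone: loose print scraper with black handle lying flat at the other side of the scraps, 170 mm long along its x, handle to -x. Origin: middle of the tool, at the bench top

How it is judged:
By the outcome, as a careful person would: the job done as asked, in the order asked, and still so for the second after the job is handed in, with the robot touching nothing.
It also fails if it takes over 69 s, if anything falls off the work surface, if the arm or the gripper's body presses on something with over 40 N, if the wrist force passes 120 N, or if a joint passes its speed limit or range.

## Working session

There is one attempt and no reset: what is moved stays moved. The work goes in short steps, Python scripts to look and compute and a tool call to move; the robot and the scene stay as the last step left them, time stands still between calls to the robot, and variables do not carry over. Pictures are saved under pics/ and viewed, at most 10 in all, crops included, and the job is handed in when it is done.

Besides the shell and the picture viewer there is one more tool, called as a command line: name --pt "numbers of a row" for each row, then --argument value for the rest. step_arm: Moves the arm, as the interface text tells. Its arguments: {"type":"object","properties":{"moves":{"type":"array","items":{"type":"array","items":{"type":"number"}}},"grip_force":{"type":"number"}},"required":["moves"]}

```bash
mkdir -p pics
cat > h.py <<'E'
import cv2,numpy as np
from bench import r
def look(n):
    f=r.grab_frame(n); R=cv2.Rodrigues(np.array(f["rvec"],float))[0]; return f,R,np.array(f["tvec"],float).ravel(),np.array(f["mtx"])
def ray(px,R,t,K,z):
    d=R.T@np.linalg.solve(K,np.array([px[0],px[1],1.])); c=-R.T@t
    return c+d*(z-c[2])/d[2]
def save(f,name,crop=None):
    im=cv2.cvtColor(f["image"],cv2.COLOR_RGB2BGR); cv2.imwrite("pics/"+name,im)
E
python3 - <<'E'
from h import *
for n in("top","side"):
    f,R,t,K=look(n); save(f,n+"0.png"); np.savez(n+"0.npz",**f); print(n,-R.T@t,R[2])
o=r.get_obs(); print(o["tcp_pos"],o["orientation"],o["clock"],o["grip_width"])
E
```

```text
top [0.51961725 0.0213829  0.86003729] [ 0.02889997 -0.01544609 -0.99946296]
side [ 0.04002066 -0.57868994  0.51971103] [ 0.53455332  0.62573302 -0.56807652]
[0.16740329 0.65336099 0.2304111 ] [-3.92877477e-01 -3.11684405e+00  2.61494020e-03] 0.1 0.08554527754717678
```

View pics/top0.png

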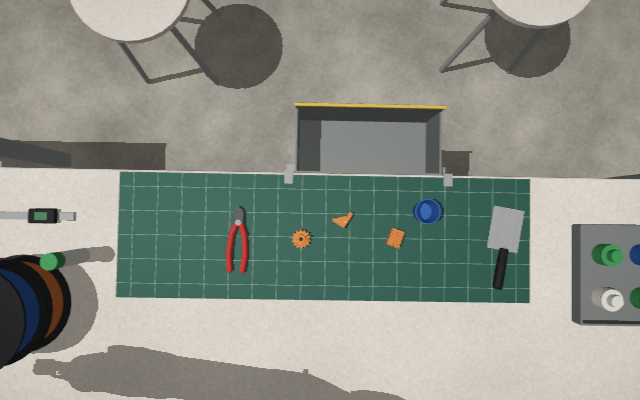

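View pics/side0.png

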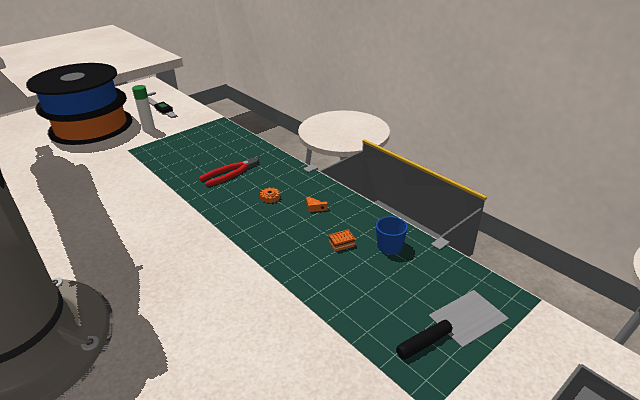

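The top view (up is +x, left is +y) shows the gear at (301,239), bracket (343,219), block (396,238), planter (428,211), straps (289,174) and (448,180). The side view agrees: the gear is at (270,195), bracket (317,204), block (342,240) and planter (391,235).

```bash
cat >> h.py <<'E'
def orange(img):
    h=cv2.cvtColor(img,cv2.COLOR_RGB2HSV); return cv2.inRange(h,(5,130,110),(22,255,255))
def blue(img):
    h=cv2.cvtColor(img,cv2.COLOR_RGB2HSV); return cv2.inRange(h,(100,120,50),(125,255,255))
def comps(m,mn=30,mx=1500):
    m=cv2.morphologyEx(m,cv2.MORPH_CLOSE,np.ones((3,3)))
    n,l,s,c=cv2.connectedComponentsWithStats(m); return [(c[i],s[i],l==i) for i in range(1,n) if mn<s[i][4]<mx]
def tri(p,A,q,B):
    P=lambda X:X[2]@np.c_[X[0],X[1]]
    X=cv2.triangulatePoints(P(A),P(B),np.float64(p).reshape(2,1),np.float64(q).reshape(2,1)).ravel(); return X[:3]/X[3]
E
python3 - <<'E'
from h import *
D={}
for n in("top","side"):
    f=np.load(n+"0.npz"); R=cv2.Rodrigues(f["rvec"].astype(float))[0]; t=f["tvec"].ravel().astype(float);K=f["mtx"]; D[n]=(R,t,K)
    for nm,m in(("o",orange(f["image"])),("b",blue(f["image"]))):
        for c,s,l in comps(m):
            if n=="top" and c[0]<150 or n=="side" and c[0]<150: continue
            v,u=np.nonzero(l); 
            dz=f["depth"][l]; P=np.array([R.T@(np.linalg.solve(K,[a,b,1.])*d-t) for a,b,d in zip(u,v,dz) if d>0])
            P=P[P[:,2]<.1]
            print(n,nm,c.round(1),s,"xyz lo",np.percentile(P,3,0).round(3),"hi",np.percentile(P,97,0).round(3),"top z90",np.percentile(P[:,2],90).round(4))
            if n=="top":
                hull=cv2.approxPolyDP(cv2.convexHull(np.c_[u,v].astype(np.int32)),1.5,True)[:,0]
                print("  hull",[tuple((ray(p,*D[n],0.015 if nm=="o" else .045)[:2]*1000).round().astype(int)) for p in hull])
for nm,a,b in(("gear",(301,239),(270,195)),("bracket",(343,219),(317,204)),("block",(396,238),(342,240))): print(nm,tri(a,D["top"],b,D["side"]).round(4))
for nm,p in dict(strapL=(289,174),strapR=(448,180),cutHandR=(246,271),cutjaw=(239,208),scrL=(488,246),scrHandle=(497,290),scrTL=(494,207),binL=(297,176),binR=(442,176)).items(): print(nm,ray(p,*D["top"],0.0).round(3))
E
```

```text
top o [342.6 219.6] [332 212  21  16 157] xyz lo [ 0.488 -0.054 -0.001] hi [ 0.515 -0.017  0.017] top z90 0.0167
  hull [(np.int64(515), np.int64(-56)), (np.int64(486), np.int64(-40)), (np.int64(500), np.int64(-15)), (np.int64(517), np.int64(-50))]
top o [395.1 237.5] [386 228  19  20 250] xyz lo [ 0.449 -0.163 -0.001] hi [ 0.484 -0.13   0.019] top z90 0.0183
  hull [(np.int64(478), np.int64(-164)), (np.int64(447), np.int64(-151)), (np.int64(455), np.int64(-127)), (np.int64(486), np.int64(-139))]
top o [300.8 238.5] [292 230  19  18 261] xyz lo [ 0.445  0.033 -0.002] hi [0.477 0.065 0.015] top z90 0.0138
  hull [(np.int64(459), np.int64(29)), (np.int64(446), np.int64(37)), (np.int64(444), np.int64(56)), (np.int64(450), np.int64(64)), (np.int64(464), np.int64(66)), (np.int64(477), np.int64(58)), (np.int64(479), np.int64(40)), (np.int64(467), np.int64(29))]
top b [427.1 211.1] [413 199  29  26 575] xyz lo [ 0.5  -0.24 -0.  ] hi [ 0.544 -0.18   0.045] top z90 0.0438
  hull [(np.int64(519), np.int64(-230)), (np.int64(502), np.int64(-220)), (np.int64(496), np.int64(-203)), (np.int64(512),
[... 682 characters left out ...]
.014
side o [315.3 203.8] [306 197  22  15 182] xyz lo [ 0.483 -0.055  0.002] hi [ 0.513 -0.016  0.018] top z90 0.017
side o [341.4 239.6] [329 229  26  22 400] xyz lo [ 0.445 -0.162  0.002] hi [ 0.482 -0.129  0.019] top z90 0.0185
side b [390.6 234.2] [ 376  216   32   39 1006] xyz lo [ 0.496 -0.227  0.003] hi [ 0.543 -0.181  0.046] top z90 0.0443
gear [0.4597 0.0482 0.0063]
bracket [ 0.5033 -0.0386  0.0091]
block [ 0.4648 -0.1475  0.011 ]
strapL [0.595 0.076 0.   ]
strapR [ 0.588 -0.258  0.   ]
cutHandR [0.392 0.161 0.   ]
cutjaw [0.522 0.178 0.   ]
scrL [ 0.451 -0.344  0.   ]
scrHandle [ 0.36  -0.363  0.   ]
scrTL [ 0.533 -0.356  0.   ]
binL [0.591 0.059 0.   ]
binR [ 0.596 -0.246  0.   ]
```

Run:
```python
from h import *
for n in("top","side"):
    f=np.load(n+"0.npz"); R=cv2.Rodrigues(f["rvec"].astype(float))[0]; t=f["tvec"].ravel();K=f["mtx"];d=f["depth"]
    v,u=np.nonzero(d>0); P=((np.linalg.inv(K)@np.c_[u,v,np.ones(len(u))].T)*d[v,u]-t[:,None]); P=(R.T@P).T
    for a in np.arange(.1,.8,.1):
        q=P[(P[:,1]>a)&(P[:,1]<a+.1)&(P[:,2]>.03)&(P[:,0]>0)&(P[:,0]<.7)]
        if len(q)>20: print(n,a.round(1),len(q),q.min(0).round(2),q.max(0).round(2))
    q=P[(abs(P[:,0]-.59)<.02)&(abs(P[:,1]+.09)<.25)&(P[:,2]>.002)&(P[:,2]<.008)&(P[:,0]<.6)]
    y=q[:,1]; print("straps",[ (y[s].min().round(3),y[s].max().round(3),s.sum()) for s in (y>-.09,y<-.09) if s.any()])
    q=P[(P[:,0]>.72)&(P[:,0]<.76)&(P[:,2]>.005)&(P[:,2]<.03)]; print("rim y",np.percentile(q[:,1],[1,99]).round(3))
```

```text
top 0.4 511 [0.4  0.48 0.03] [0.44 0.5  0.11]
top 0.5 4480 [0.22 0.5  0.03] [0.43 0.6  0.13]
top 0.6 115 [0.4  0.6  0.06] [0.42 0.62 0.08]
straps [(np.float64(-0.09), np.float64(0.156), np.int64(111)), (np.float64(-0.338), np.float64(-0.094), np.int64(157))]
rim y [-0.242  0.065]
side 0.4 433 [0.4  0.48 0.03] [0.43 0.5  0.11]
side 0.5 3736 [0.22 0.5  0.03] [0.43 0.6  0.13]
side 0.6 1288 [0.21 0.6  0.03] [0.42 0.7  0.13]
side 0.7 114 [0.25 0.7  0.13] [0.37 0.73 0.13]
straps [(np.float64(-0.088), np.float64(0.145), np.int64(95)), (np.float64(-0.338), np.float64(-0.092), np.int64(184))]
rim y [-0.244  2.149]
```

step_arm --pt "0 0 -40 0 0 0 0" --pt "0 0 -80 0 0 -0.12 0" --pt "0 0 -80 0 0 -0.25 0" --pt "0 0 -80 0 0 -0.25 0"

```text
clock: 0.5
tcp_pos: [0.1677, 0.6542, 0.3122]
orientation: [-0.0, 3.142, 0.003]
contact_force: [-1.1, -0.2, -1.1]
grip_width: 0.0282
gripper_force: 0.0
```

step_arm --pt "-24 -38 0 0 0 0 0" --pt "-48 -76 0 0 0 0 0" --pt "-72 -114 0 0 0 0 0" --pt "-96 -152 0 0 0 0 0" --pt "-120 -190 0 0 0 0 0" --pt "-144 -228 0 0 0 0 0" --pt "-168 -266 0 0 0 0 0" --pt "-192 -304 0 0 0 0 0"

```text
clock: 1.3
tcp_pos: [0.3593, 0.3473, 0.3099]
orientation: [-0.007, -3.14, 0.003]
contact_force: [0.7, 0.9, 0.8]
grip_width: -0.0002
gripper_force: 0.0
```

step_arm --pt "-15 -37 20 0 0 0 0" --pt "-30 -74 40 0 0 0 0" --pt "-45 -110 65 0 0 0 0" --pt "-60 -147 90 0 0 0.05 0" --pt "-65 -184 115 0 0 0.1 0" --pt "-65 -220 140 0 0 0.15 0" --pt "-65 -257 170 0 0 0.2 0" --pt "-65 -293 200 0 0 0.2 0"

```text
clock: 2.1
tcp_pos: [0.4227, 0.0548, 0.1096]
orientation: [-0.323, -3.124, 0.001]
contact_force: [0.9, 0.9, 0.7]
grip_width: -0.0003
gripper_force: 0.0
```

Run:
```python
from h import *
print(r.get_obs()["tcp_pos"],r.get_obs()["joints"])
f,R,t,K=look("side"); im=cv2.cvtColor(f["image"],cv2.COLOR_RGB2BGR)
cv2.imwrite("pics/s1.png",im[60:320,150:520])
```

```text
[0.42270457 0.05484633 0.10962285] [-0.576289    0.25877023  0.34548392  2.25511974 -0.14315484  0.6487105
  1.23760597]
```

View pics/s1.png

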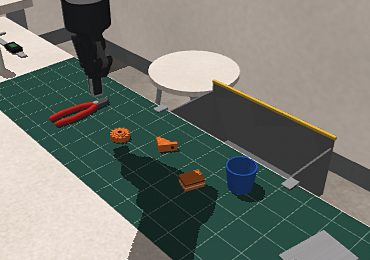

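The side view shows the closed fingers at crop (95,90), hovering behind the gear (121,135). The other items haven't moved.

step_arm --pt "0 0 30 0 0 0 0" --pt "0 0 60 0 0 0 0" --pt "0 0 85 0 0 0 0" --pt "0 0 100 0 0 0 0" --pt "0 0 103 0 0 0 0" --pt "0 0 103 0 0 0 0"

```text
clock: 2.75
tcp_pos: [0.423, 0.0564, 0.0077]
orientation: [-0.318, -3.123, 0.002]
contact_force: [-0.2, -0.8, -0.3]
grip_width: -0.0004
gripper_force: 0.0
```

Run:
```python
from h import *
o=r.get_obs();print(o["tcp_pos"],o["contact_force"])
f,R,t,K=look("side")
for c,s,l in comps(orange(f["image"])):
    if c[0]>150: print(c.round(1),s,ray(c,R,t,K,.009).round(3))
im=cv2.cvtColor(f["image"],cv2.COLOR_RGB2BGR)
cv2.imwrite("pics/s2.png",cv2.resize(im[120:290,200:440],None,fx=3,fy=3))
```

```text
[0.4230042  0.05635951 0.00772934] [-0.21459335 -0.76072076 -0.2618174 ]
[428.3 171. ] [363 140 124  60 517] [ 0.748 -0.108  0.009]
[269.6 194.6] [260 187  20  16 243] [0.458 0.047 0.009]
[315.  204.3] [306 197  22  15 221] [ 0.501 -0.037  0.009]
[344.4 240.1] [329 229  26  22 271] [ 0.469 -0.148  0.009]
```

View pics/s2.png

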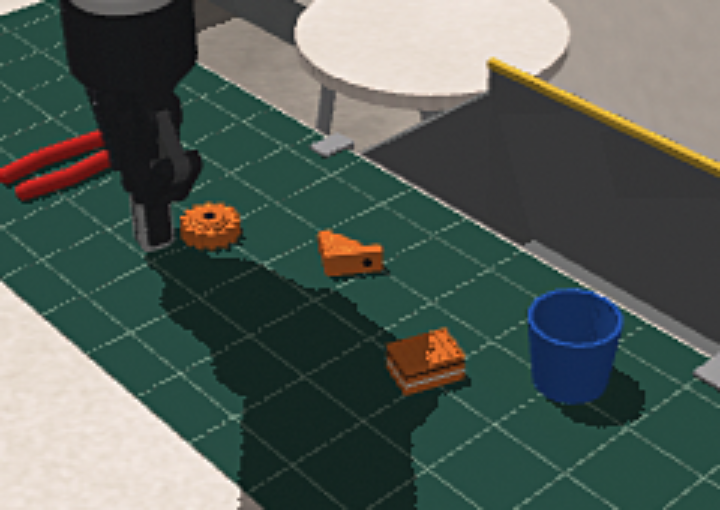

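The closed fingers stand upright behind the gear (crop 155,230; gear 210,225), with a small gap. Now I push.

step_arm --pt "-8 0 0 0 0 0 0" --pt "-18 0 0 0 0 0 0" --pt "-30 0 0 0 0 0 0" --pt "-42 0 0 0 0 0 0" --pt "-54 0 0 0 0 0 0" --pt "-66 0 0 0 0 0 0" --pt "-78 0 0 0 0 0 0" --pt "-90 0 0 0 0 0 0"

```text
clock: 3.6
tcp_pos: [0.5132, 0.0385, 0.0082]
orientation: [-0.315, -3.126, 0.0]
contact_force: [-0.2, 0.9, -0.0]
grip_width: -0.0002
gripper_force: 0.1
```

```bash
cat > w.py <<'E'
from h import *
o=r.get_obs();print(o["tcp_pos"].round(4) if hasattr(o["tcp_pos"],'round') else o["tcp_pos"],o["orientation"],o["clock"])
for n in("side","top"):
    f,R,t,K=look(n); np.savez(n+"1.npz",**f)
    for c,s,l in comps(orange(f["image"]),15):
        p=ray(c,R,t,K,.009)
        if c[0]>150 and p[0]<.75: print(n,c.round(1),s,p.round(3)[:2])
    for c,s,l in comps(blue(f["image"]),100):
        if 350<c[0]<450: print(n,"planter",c.round(1))
E
python3 w.py
```

```text
[0.5132 0.0385 0.0082] [-3.15098740e-01 -3.12561578e+00  3.05120856e-05] 3.6
side [427.8 170.8] [363 140 124  60 532] [ 0.748 -0.106]
side [308.1 182.5] [300 176  17  14 201] [0.54  0.028]
side [315.3 204.8] [306 197  21  15 191] [ 0.5   -0.039]
side [342.7 240.7] [329 230  26  21 256] [ 0.466 -0.147]
side planter [390.5 234.2]
top [345.5 219. ] [341 212  11  15  73] [ 0.503 -0.043]
top [395.1 237.4] [387 228  17  20 213] [ 0.466 -0.146]
top planter [427.  211.1]
```

step_arm --pt "-14 0 0 0 0 0 0" --pt "-28 0 0 0 0 0 0" --pt "-42 0 0 0 0 0 0" --pt "-56 0 0 0 0 0 0" --pt "-70 0 0 0 0 0 0" --pt "-84 0 0 0 0 0 0" --pt "-98 0 0 0 0 0 0" --pt "-114 0 0 0 0 0 0"

```text
clock: 4.5
tcp_pos: [0.6236, 0.0162, 0.008]
orientation: [-0.314, -3.124, -0.0]
contact_force: [-0.1, 0.8, 0.2]
grip_width: 0.0002
gripper_force: 0.0
```

```bash
python3 w.py
```

```text
[0.6236 0.0162 0.008 ] [-3.14275223e-01 -3.12434970e+00 -7.31254481e-05] 4.5
side [429.  171.4] [365 140 122  60 522] [ 0.748 -0.109]
side [315.1 204.3] [306 197  22  15 223] [ 0.501 -0.037]
side [341.1 239.7] [329 229  26  22 409] [ 0.465 -0.144]
side planter [390.5 234.3]
top [395.  237.6] [386 228  18  20 248] [ 0.466 -0.146]
top planter [426.8 211. ]
```

step_arm --pt "0 0 -35 0 0 0 0" --pt "0 0 -50 0 0 0 0" --pt "35 -17 -50 0 0 0.07 0" --pt "70 -35 -50 0 0 0.14 0" --pt "105 -52 -50 0 0 0.21 0" --pt "141 -69 -50 0 0 0.267 0" --pt "141 -69 -50 0 0 0.267 0" --pt "141 -69 -50 0 0 0.267 0"

```text
clock: 5.4
tcp_pos: [0.4712, -0.0233, 0.0586]
orientation: [0.728, 3.056, 0.001]
contact_force: [0.7, 0.2, 0.6]
grip_width: 0.0001
gripper_force: 0.0
```

```bash
python3 w.py; python3 -c "
from h import *
f=np.load('side1.npz');cv2.imwrite('pics/s3.png',cv2.resize(cv2.cvtColor(f['image'],cv2.COLOR_RGB2BGR)[100:280,230:490],None,fx=3,fy=3))
"
```

```text
[ 0.4712 -0.0233  0.0586] [7.27822290e-01 3.05594279e+00 9.70059064e-04] 5.4
side [427.9 170.8] [363 140 124  60 520] [ 0.748 -0.107]
side [315.5 204.7] [306 197  22  15 183] [ 0.5   -0.039]
side [343.  241.8] [329 230  26  21 207] [ 0.464 -0.15 ]
side planter [390.6 234.3]
top [316.7 159.6] [309 152  16  16 192] [0.625 0.018]
top planter [426.9 211.1]
```

View pics/s3.png

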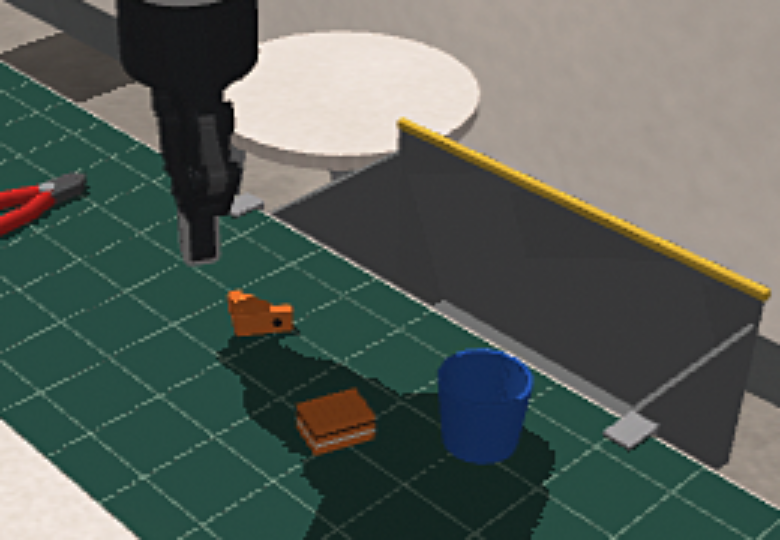

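The gear lies in the bin (top view 317,160). The bracket (crop 260,318) has its heel toward the robot and the fingers above and behind it.

step_arm --pt "0 0 30 0 0 0 0" --pt "0 0 48 0 0 0 0" --pt "0 0 51 0 0 0 0" --pt "-8 0 51 0 0 0 0" --pt "-18 0 51 0 0 0 0" --pt "-30 0 51 0 0 0 0" --pt "-42 0 51 0 0 0 0" --pt "-54 0 51 0 0 0 0"

```text
clock: 6.3
tcp_pos: [0.5219, -0.0485, 0.0078]
orientation: [0.728, 3.055, 0.0]
contact_force: [0.0, 0.7, 0.3]
grip_width: 0.0003
gripper_force: 0.0
```

```bash
python3 w.py
```

```text
[ 0.5219 -0.0485  0.0078] [7.28249942e-01 3.05461653e+00 4.14846174e-04] 6.3
side [427.9 170.8] [363 140 124  60 533] [ 0.748 -0.107]
side [341.4 200.5] [334 194  18  14 167] [ 0.545 -0.062]
side [341.1 239.8] [329 229  26  22 408] [ 0.465 -0.144]
side planter [390.5 234.4]
top [316.7 159.6] [309 152  16  16 192] [0.625 0.018]
top planter [428.4 211.1]
```

step_arm --pt "-14 0 0 0 0 0 0" --pt "-29 0 0 0 0 0 0" --pt "-44 0 0 0 0 0 0" --pt "-59 0 0 0 0 0 0" --pt "-74 0 0 0 0 0 0" --pt "-89 0 0 0 0 0 0" --pt "-104 0 0 0 0 0 0" --pt "-118 0 0 0 0 0 0"

```text
clock: 7.2
tcp_pos: [0.6257, -0.1012, 0.0071]
orientation: [-0.728, -3.055, -0.0]
contact_force: [-0.5, 0.0, 0.3]
grip_width: -0.0001
gripper_force: 0.0
```

```bash
python3 w.py
```

```text
[ 0.6257 -0.1012  0.0071] [-7.28023054e-01 -3.05532436e+00 -6.25575922e-05] 7.2
side [366.7 142.5] [363 140   9   6  25] [0.746 0.064]
side [444.7 178.7] [402 158  85  42 385] [ 0.748 -0.148]
side [341.2 239.7] [329 229  26  22 412] [ 0.466 -0.144]
side planter [390.5 234.2]
top [316.7 159.6] [309 152  16  16 192] [0.625 0.018]
```

step_arm --pt "0 0 -35 0 0 0 0" --pt "0 0 -70 0 0 0 0" --pt "30 -37 -75 0 0 -0.08 0" --pt "60 -75 -75 0 0 -0.08 0" --pt "90 -112 -75 0 0 -0.08 0" --pt "120 -149 -75 0 0 -0.08 0" --pt "120 -149 -60 0 0 -0.08 0" --pt "120 -149 -60 0 0 -0.08 0"

```text
clock: 8.1
tcp_pos: [0.4484, -0.1795, 0.0664]
orientation: [-0.608, -3.079, -0.001]
contact_force: [0.6, 0.1, 1.0]
grip_width: 0.0
gripper_force: 0.0
```

```bash
python3 w.py; python3 -c "
from h import *
f=np.load('side1.npz');cv2.imwrite('pics/s4.png',cv2.resize(cv2.cvtColor(f['image'],cv2.COLOR_RGB2BGR)[120:300,230:490],None,fx=3,fy=3))
"
```

```text
[ 0.4484 -0.1795  0.0664] [-6.07515300e-01 -3.07903922e+00 -1.16197415e-03] 8.1
side [433.8 173.6] [379 146 108  54 481] [ 0.748 -0.122]
side [341.1 239.9] [329 230  26  21 405] [ 0.465 -0.144]
side planter [390.6 234.2]
top [316.6 159.5] [309 152  16  16 195] [0.625 0.019]
top [372.3 160.5] [368 155  13  16 124] [ 0.625 -0.097]
top [394.  237.1] [386 228  19  20 207] [ 0.467 -0.144]
top planter [427.1 211.1]
```

View pics/s4.png

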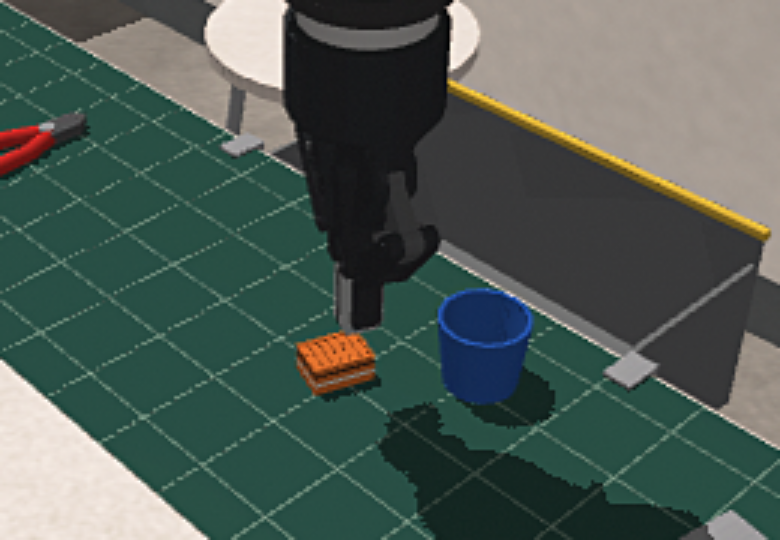

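The bracket is in the bin (top view 372,160). The fingers hover just right of the block (crop 335,362), clear of the planter (485,345). I'll nudge the block left first, away from the planter.

step_arm --pt "-3 0 35 0 0 0 0" --pt "-3 0 55 0 0 0 0" --pt "-3 0 59 0 0 0 0" --pt "-3 9 59 0 0 0 0" --pt "-3 21 59 0 0 0 0" --pt "-3 33 59 0 0 0 0" --pt "-3 45 59 0 0 0 0" --pt "-3 56 59 0 0 0 0"

```text
clock: 9.0
tcp_pos: [0.4762, -0.1277, 0.0089]
orientation: [0.603, 3.082, 0.001]
contact_force: [-0.1, 0.2, 1.2]
grip_width: 0.0001
gripper_force: 0.4
```

```bash
python3 w.py
```

```text
[ 0.4762 -0.1277  0.0089] [6.03226455e-01 3.08185073e+00 5.95283139e-04] 9.0
side [428.3 171.1] [364 140 123  60 529] [ 0.748 -0.108]
side [326.4 225.1] [321 217  12  18 165] [ 0.474 -0.098]
side planter [390.5 234.3]
top [316.6 159.5] [309 152  16  16 195] [0.625 0.019]
top [372.3 160.5] [368 155  13  16 124] [ 0.625 -0.097]
top [371.1 234.6] [366 231  12   8  49] [ 0.471 -0.097]
top planter [432.3 204.9]
```

step_arm --pt "0 -8 0 0 0 0 0" --pt "0 -8 -30 0 0 0 0" --pt "0 -8 -60 0 0 0 0" --pt "20 5 -65 0 0 0 0" --pt "40 28 -65 0 0 0 0" --pt "40 28 -65 0 0 0 0" --pt "40 28 -65 0 0 0 0"

```text
clock: 9.8
tcp_pos: [0.4483, -0.0888, 0.0734]
orientation: [0.606, 3.083, -0.0]
contact_force: [0.1, 0.2, 0.5]
grip_width: -0.0001
gripper_force: 0.0
```

```bash
python3 w.py; python3 -c "
from h import *
f=np.load('side1.npz');cv2.imwrite('pics/s5.png',cv2.resize(cv2.cvtColor(f['image'],cv2.COLOR_RGB2BGR)[120:300,230:490],None,fx=3,fy=3))
"
```

```text
[ 0.4483 -0.0888  0.0734] [ 6.05574340e-01  3.08264707e+00 -2.98420285e-04] 9.8
side [427.9 170.9] [363 140 124  60 529] [ 0.748 -0.107]
side [332.2 223.6] [320 214  24  20 319] [ 0.484 -0.102]
side planter [390.5 234.2]
top [316.7 159.6] [309 152  16  16 192] [0.625 0.018]
top [372.3 160.5] [368 155  13  16 124] [ 0.625 -0.097]
top [374.1 227.4] [366 219  18  18 214] [ 0.486 -0.103]
top planter [427.1 211.1]
```

View pics/s5.png

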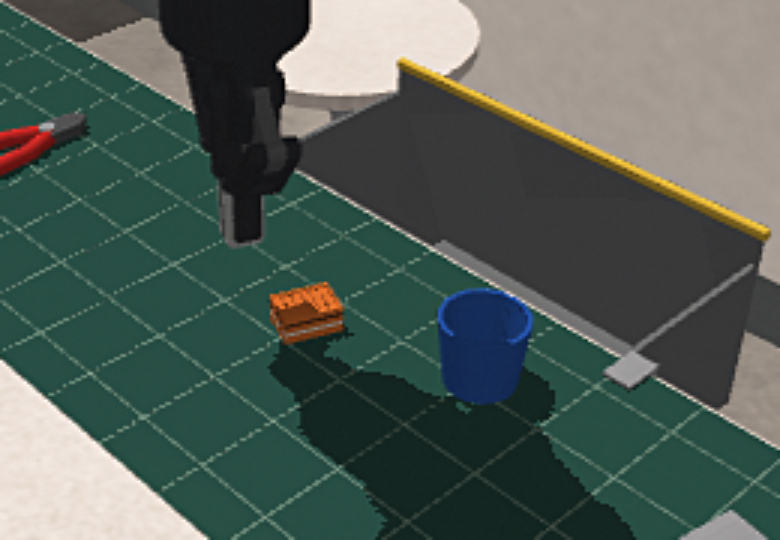

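The block is at crop (307,312), well clear of the planter. The fingers hover behind it, lined up with its short face.

step_arm --pt "0 1 40 0 0 0 0" --pt "0 1 62 0 0 0 0" --pt "0 1 66 0 0 0 0" --pt "-8 1 66 0 0 0 0" --pt "-20 1 66 0 0 0 0" --pt "-32 1 66 0 0 0 0" --pt "-44 1 66 0 0 0 0" --pt "-56 1 66 0 0 0 0"

```text
clock: 10.7
tcp_pos: [0.5028, -0.109, 0.008]
orientation: [0.605, 3.081, 0.0]
contact_force: [0.1, -0.2, -0.6]
grip_width: -0.0002
gripper_force: 0.1
```

```bash
python3 w.py
```

```text
[ 0.5028 -0.109   0.008 ] [6.04983780e-01 3.08116921e+00 2.14846340e-04] 10.7
side [429.5 171.6] [367 141 120  59 518] [ 0.748 -0.111]
side [358.5 217.5] [350 208  19  20 288] [ 0.531 -0.121]
side planter [390.5 234.4]
top [316.6 159.5] [309 152  16  16 195] [0.625 0.019]
top [372.3 160.5] [368 155  13  16 124] [ 0.625 -0.097]
top [381.2 198.7] [378 196   8   7  34] [ 0.546 -0.117]
```

Tracking well; continuing over the edge.

step_arm --pt "-14 0 0 0 0 0 0" --pt "-30 0 0 0 0 0 0" --pt "-47 0 0 0 0 0 0" --pt "-64 0 0 0 0 0 0" --pt "-81 0 0 0 0 0 0" --pt "-98 0 0 0 0 0 0" --pt "-115 0 0 0 0 0 0" --pt "-134 0 0 0 0 0 0"

```text
clock: 11.6
tcp_pos: [0.6249, -0.159, 0.0071]
orientation: [-0.605, -3.082, -0.0]
contact_force: [0.4, -0.8, -0.4]
grip_width: -0.0001
gripper_force: 0.0
```

step_arm --pt "0 0 -40 0 0 0 0" --pt "0 0 -80 0 0 0 0" --pt "0 0 -125 0 0 0 0" --pt "40 30 -165 0 0 0 0" --pt "75 60 -180 0 0 0 0" --pt "110 95 -180 0 0 0 0" --pt "140 130 -180 0 0 0 0" --pt "140 130 -180 0 0 0 0"

```text
clock: 12.4
tcp_pos: [0.5421, 0.0214, 0.1872]
orientation: [-0.591, -3.083, -0.005]
contact_force: [-0.1, 0.3, -0.6]
grip_width: 0.0001
gripper_force: 0.0
```

```bash
python3 w.py; python3 -c "
from h import *
f=np.load('top1.npz');save(f,'t5.png')"
```

```text
[0.5421 0.0214 0.1872] [-0.59060091 -3.08292774 -0.00493729] 12.4
side [428.7 171. ] [363 139 124  60 464] [ 0.749 -0.108]
side planter [390.5 234.2]
top [389.  159.4] [381 151  17  18 189] [ 0.628 -0.132]
top planter [426.7 211.1]
```

View pics/t5.png

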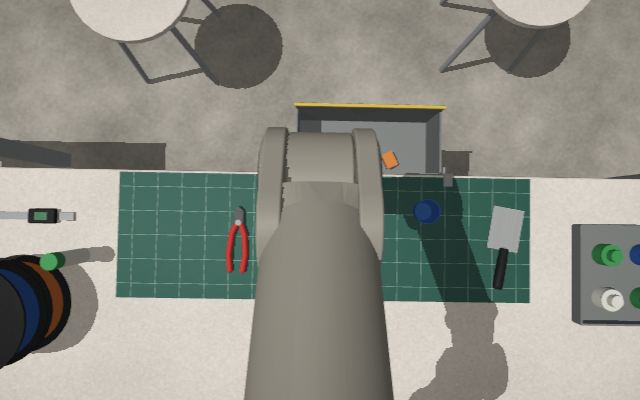

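The block is in the bin at (389,159), and the gear and bracket were seen there before. The planter (427,211), cutters (237,245) and scraper (505,245) are in place, and the arm is clear.

```bash
python3 -c "
from bench import r
print(r.hand_in())"
```

```text
the job is handed in; nothing more can be done
None
```

All three orange scraps were swept over the far edge and seen in the grey bin; the planter, cutters and scraper look unmoved, and the job was handed in at about 12.5 s (no verdict was returned).

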